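# Tip, catch and lower the lid of a parts case

### The arm

A 6-joint arm with a two-finger parallel gripper is mounted at the origin on the work surface. World frame = base frame: x ahead of the robot, y to its left, z up, the work surface at z = 0. Lengths are in mm, angles in rad, forces in N, time in s.
With the tool pointing down it reaches from about 350 to 1000 mm from the base axis. Payload 7.1 kg.
Tool frame: the origin (TCP) lies on the centre line of the jaws, within the pads' length; the fingertips stand 22 mm ahead of it and the grasp point (between the pads) lies 3 mm ahead of it; z points along the fingers, y is the direction in which the jaws open and shut (so a half turn about z gives the same grasp; the last joint's range is limited). The gripper opens to 85 mm and grips with 20 to 120 N. Pads are 22 mm wide; open, the fingers measure 114 mm over their backs; the gripper's body (76 mm by 85 mm) begins 54 mm behind the grasp point. The pads swing forward as they close: fully open they stand 13 mm farther back than shut.
Start: joints at [1.287, 0.423, 1.63, -0, 1.089, -0.019], TCP at [163.541, 603.208, 253.319] pointing down, gripper open.
Joint ranges: [-3, 3], [-0.9, 2.11], [0.09, 2.58], [-1.31, 4.45], [0.11, 2.69], [-2.54, 2.54]. Speed limits (rad/s): [2.39, 2.39, 3.01, 3.14, 3.14, 3.14].

### API

Orientations are given as [roll, pitch, yaw] about the fixed x, y, z axes, in that order (R = Rz(yaw) Ry(pitch) Rx(roll)).
In Python, from rig import env gives the robot as it stands. The module is installed in compiled form; this text tells all that it offers.
- The arm moves only by the tool jog_arm, never from a script. Its arguments are lists of equal length, an entry for each row: "offset": the shift along the tool's x, y, z in mm, a list of three; "dr": the turn, a rotation vector about the tool's x, y, z in degrees, a list of three. In form: {"offset": [[x, y, z], ...], "dr": [[rx, ry, rz], ...]}. A call has 1 to 12 rows; each row shifts and turns the pose as measured when the row begins, along the tool's axes as they then stand; what a row does not reach is not made up. A row lasts 1/8 s, in which the tool goes at most 62.5 mm and 10.7 degrees, less where a joint would pass 70% of its speed; a pose out of reach is approached as far as the arm can. A call is refused whole if a number of a shift passes 62.5 or a number of a turn 10.7, either way. A call with a gripper value outside its range is refused whole. "claw" is the opening, from 0 (shut) to 1 (fully open), set as the call begins (left out, the last holds). The fingers move at their own pace and stop on an object; "squeeze" is the grip in N (left out, the last holds). Time passes only in rows, so rows that do not move let the fingers close. It gives the time, the measured TCP pose, the force and the opening at its end, in the units of the state.
- env.observe(): the state, without advancing time (a new reading comes with each control period).
- env.get_image(name): name is "scene" or "top" or "wrist"; returns the picture (384x512x3 uint8, red, green, blue); there is no depth.
- env.camera_model(name): a dict with "vertical_fov" (degrees; the focal length in pixels is half the picture's height over the tangent of half this angle, whatever the lens; pixels are square), "cx", "cy" (the principal point, pixels), "R" (3x3) and "t" (3): a world point X has camera coordinates R X + t; the wrist camera has in their place "hand_eye" (4x4, takes a point from camera to tool coordinates, whose origin is the TCP and whose axes are the flange's). Camera axes: x right, y down, z forward; pixel columns grow to the right and rows downward; lengths in mm; the calibration is good to about 2 mm. A picture is of the moment at which its call begins: read the wrist's pose just before it. camera_model takes no time and is no camera call.
- env.job_done(): hands the job in, once; it reports no verdict.
The state is a dict: "t": time; "q": joint angles; "qvel": joint speeds; "joint_efforts": joint torques, N m; "tool_pos": TCP position; "orientation": TCP orientation; "contact_force": force on the tool from outside, world axes, zero at the start; "moment": the same for the moment, N m; "gripper_width": finger opening in mm.
Only numpy, scipy, OpenCV 4.12 (cv2) and the standard library are available. Lean on these libraries where they do the work, as an engineer would, in place of code of your own. Each camera call takes 0.05 s, during which the arm holds its last target.

### The job

The lid of the grey parts case stands open, leaning back. Tip it forward from behind with a fingertip so that it falls on its own, bring the fingers round to the front and catch it on them from below while it is still well open, then lower it gently until it is fully shut, never letting it drop or bang. Do not pinch or grip the lid or throw it back up, leave everything else lying where it is, and finish with the hand away from the case.

Things in the scene. Friction and masses are not known exactly. Their poses are not given: they have to be found in the camera images.
- case: Open grey plastic parts case fixed to the table, 130 mm deep (its x), 240 mm wide (its y), 75 mm high, walls 5 mm. Origin: centre of its underside, on the table. Its +x points to the hinge side, which is on the robot's left, -x to its front, on the robot's right, z up; turned up to 0.35 rad either way from that (its yaw is 1.22 to 1.92).
- lid (a joint): Angle of the white lid, rad: 0 shut (level on the rim), 1.57 upright, 1.75 leaning back on its stop. Starts at 1.66 to 1.75 and sinks slowly back to the stop. Damped hinge, no friction: left alone it moves at about 0.5 to 0.8 rad/s times the cosine of its angle; let go at 1.4 it is down to 0.5 in about 2.5 to 4 s, and uncaught it bangs shut. Turning it resists with 0.42 N m per rad/s.
- lid_hinge (a point): Point on the hinge line (which runs along the case's y) at mid width, 65 mm behind the case's origin along its x and 80 mm above the table. The lid is a white plastic panel 244 mm wide, 8 mm thick, about 0.32 kg, reaching 134 mm from the hinge line.
- lid_lip (a point): Middle of the front edge of the lid's lip, 174 mm from the hinge line (at lid angle a: 174 cos(a) mm towards the case's -x from it, 174 sin(a) mm above it). The lip, 100 mm wide at mid width, 6 mm thick with a rounded 8 mm edge, juts 40 mm from the panel. Shut, it stands out 44 mm beyond the case's front wall, underside 76 mm above the table: fingers can stay under it until the lid is shut.
- case_driver: Loose round steel loudspeaker driver, 60 mm across, 32 mm high, lying in the middle compartment of the case, below the rim. Origin: centre of its underside.
- driver: Loose round loudspeaker driver like the other, 60 mm across, 32 mm high, on the table beside the case. Origin: centre of its underside.
- tape: Black roll of tape lying flat, 90 mm across, 30 mm high. Origin: centre of its underside.
- speaker: White printed loudspeaker box, 85 x 85 x 100 mm high, on the table. Origin: centre of its underside.
- phone: Black phone lying flat, 70 x 145 x 9 mm. Origin: centre of its underside.
- screwdriver: Screwdriver lying on the table, about 200 mm long, along its own x. Origin on the table under its middle.
- pliers: Pliers lying on the table, 160 mm long along their own x, 16 mm high, orange grips. Origin on the table under the joint.
There are look-alikes about, which are no part of the job. What is shaped like the case_driver but green, purple or red is not meant.

How it is judged:
By the outcome, as a careful person would: the job done as asked, in the order asked, and still so for the second after the job is handed in, with the robot touching nothing.
It also fails if it takes over 51 s, if anything falls off the work surface, if the arm or the gripper's body presses on something with over 40 N, if the wrist force passes 120 N, or if a joint passes its speed limit or range.

## Working session

There is one attempt and no reset: what is moved stays moved. The work goes in short steps, Python scripts to look and compute and a tool call to move; the robot and the scene stay as the last step left them, time stands still between calls to the robot, and variables do not carry over. Pictures are saved under pics/ and viewed, and the job is handed in when it is done.

Besides the shell and the picture viewer there is one more tool, called after "Emit:" as name(argument=value, ...), one argument or row to a line, values as JSON. jog_arm: Moves the arm, as the interface text tells. Its arguments: {"type":"object","properties":{"offset":{"type":"array"},"dr":{"type":"array"},"claw":{"type":"number"},"squeeze":{"type":"number"}},"required":["offset","dr"]}

```bash
mkdir -p pics; ls
python3 - <<'E'
from rig import env
import cv2
s=env.observe(); print(s)
for n in ["scene","top","wrist"]:
    m=env.camera_model(n); print(n,m)
    cv2.imwrite(f"pics/{n}0.png",env.get_image(n)[:,:,::-1])
E
```

```text
pics
{'t': 0.0, 'q': array([ 1.28703307e+00,  4.23830323e-01,  1.63071281e+00, -9.45067721e-06,
        1.08859547e+00, -1.89783059e-02]), 'qvel': array([-0.00059104, -0.00067767, -0.00067642,  0.00108674, -0.00350966,
        0.00211787]), 'joint_efforts': array([-4.29827443e-03, -5.57379198e+01, -2.81736499e+01, -2.12751011e-04,
        7.50628766e-03, -5.31669002e-05]), 'tool_pos': array([163.38127134, 602.72482182, 252.54326867]), 'orientation': array([-3.14004682e+00, -2.09729619e-05,  2.87681208e+00]), 'contact_force': array([-0.45593079, -0.35014468,  0.42906575]), 'moment': array([-0.05064493, -0.01306022,  0.00224618]), 'gripper_width': 85.31149736951762}
scene {'vertical_fov': 42.46927424243166, 'cx': 254.39987847543603, 'cy': 194.14882066189358, 'R': array([[-0.69624323,  0.7177152 ,  0.01141254],
       [ 0.53645657,  0.53083959, -0.65606682],
       [-0.47692736, -0.45065976, -0.75461651]]), 't': array([ 379.21367016, -245.15204752, 1450.12625646])}
top {'vertical_fov': 45.32785218925154, 'cx': 263.9267461032339, 'cy': 194.9048228913495, 'R': array([[ 0.02876603, -0.99952611, -0.01095804],
       [-0.98944879, -0.02691527, -0.142361  ],
       [ 0.1419986 ,  0.01493758, -0.98975415]]), 't': array([  18.04877831,  571.95115133, 1216.75797071])}
wrist {'vertical_fov': 69.0429246352172, 'cx': 253.3508199613807, 'cy': 195.9323964988376, 'hand_eye': array([[-7.60148705e-04, -9.64269923e-01, -2.64920626e-01,
         6.71597841e+01],
       [ 9.99999711e-01, -7.35474899e-04, -1.92329914e-04,
         2.34547842e-01],
       [-9.38451957e-06, -2.64920696e-01,  9.64270203e-01,
        -1.20468117e+02],
       [ 0.00000000e+00,  0.00000000e+00,  0.00000000e+00,
         1.00000000e+00]])}
```

View pics/scene0.png

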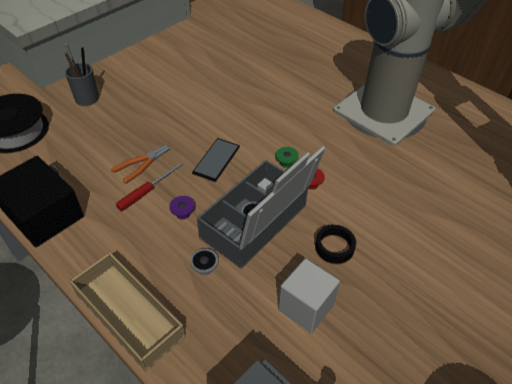

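View pics/top0.png

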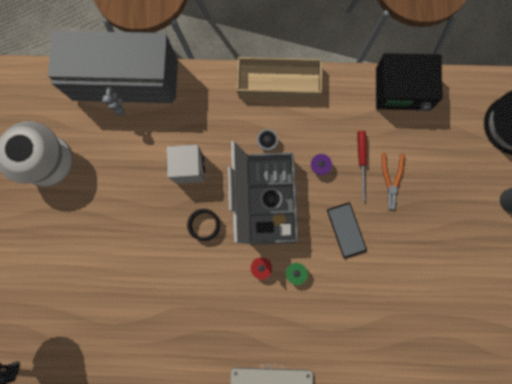

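View pics/wrist0.png

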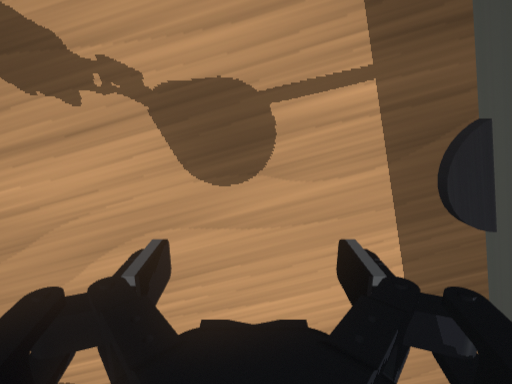

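Top view: the case is centred near px (267,200), its lid leaning at col ~235, with the tape (204,225) and speaker (185,163) behind it and the phone (347,230) in front. I'll zoom in on the corners next.

Run:
```python
import cv2
a=cv2.imread("pics/top0.png"); cv2.imwrite("pics/top0z.png",cv2.resize(a[130:260,210:320],None,fx=4.6,fy=4.6,interpolation=cv2.INTER_CUBIC))
a=cv2.imread("pics/scene0.png"); cv2.imwrite("pics/scene0z.png",cv2.resize(a[140:270,190:335],None,fx=4.5,fy=4.5,interpolation=cv2.INTER_CUBIC))
```

```text
(no output)
```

View pics/top0z.png

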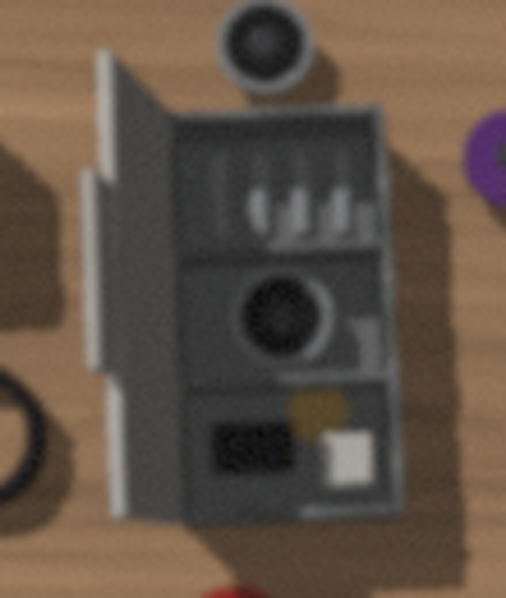

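View pics/scene0z.png

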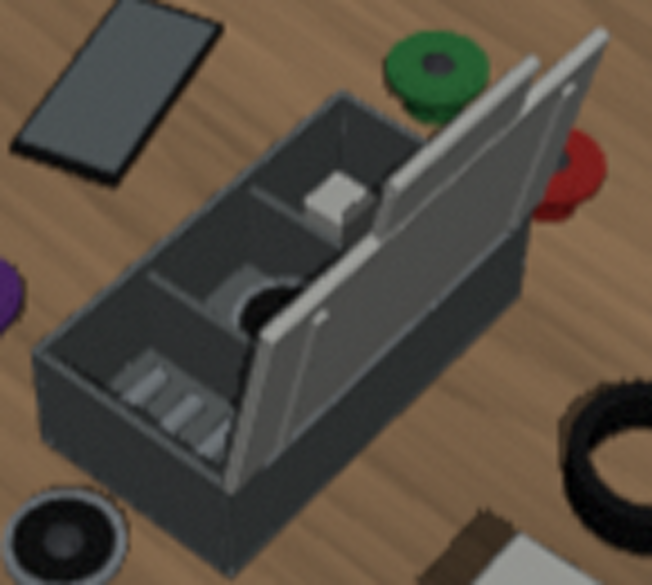

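```bash
cat > h.py <<'E'
import numpy as np, cv2
from rig import env
from scipy.optimize import least_squares
def K(m): 
    f=192/np.tan(np.radians(m["vertical_fov"])/2); return f,m["cx"],m["cy"]
def proj(n,X,m=None):
    m=m or env.camera_model(n); f,cx,cy=K(m)
    c=np.asarray(X)@m["R"].T+m["t"]; return np.c_[cx+f*c[:,0]/c[:,2],cy+f*c[:,1]/c[:,2]]
def tri(p_top,p_scene):
    A=[];b=[]
    for n,p in (("top",p_top),("scene",p_scene)):
        m=env.camera_model(n); f,cx,cy=K(m); u=(p[0]-cx)/f; v=(p[1]-cy)/f
        for w,i in((u,0),(v,1)):
            A.append(m["R"][i]-w*m["R"][2]); b.append(w*m["t"][2]-m["t"][i])
    s=np.linalg.lstsq(np.array(A),np.array(b),rcond=None); return s[0]
def lidpt(r,y,a,off): # case frame; off: +up when shut (0 = hinge line plane z=80)
    return np.array([65-r*np.cos(a)+off*np.sin(a), y, 80+r*np.sin(a)+off*np.cos(a)])
def c2w(p,P):
    x,y,yw=p; c,s=np.cos(yw),np.sin(yw); P=np.atleast_2d(P)
    return P@np.array([[c,s,0],[-s,c,0],[0,0,1]])+[x,y,0]
E
cat > fit.py <<'E'
from h import *
zt=lambda u,v:((u+.5)/4.6-.5+210,(v+.5)/4.6-.5+130)
zs=lambda u,v:((u+.5)/4.5-.5+190,(v+.5)/4.5-.5+140)
obs=[("top",zt(382,106),(-65,-120,75)),("top",zt(404,513),(-65,120,75)),
("scene",zs(37,352),(-65,-120,75)),("scene",zs(343,95),(-65,120,75)),("scene",zs(232,575),(65,-120,0)),("scene",zs(521,295),(65,120,0)),("scene",zs(43,440),(-65,-120,0)),
("top",zt(82,171),("L",174,-50,3)),("top",zt(97,370),("L",174,50,3)),("top",zt(97,50),("L",134,-122,4)),("top",zt(112,517),("L",134,122,4)),
("scene",zs(536,60),("L",174,50,0)),("scene",zs(388,186),("L",174,-50,0)),("scene",zs(605,33),("L",134,122,3)),("scene",zs(262,333),("L",134,-122,3))]
cm={n:env.camera_model(n) for n in("top","scene")}
def res(p):
    r=[]
    for n,uv,P in obs:
        X=lidpt(P[1],P[2],p[3],P[3]) if P[0]=="L" else np.array(P,float)
        r.append(proj(n,c2w(p[:3],X),cm[n])[0]-uv)
    return np.ravel(r)
s=least_squares(res,[560,0,1.57,1.7],x_scale=[100,100,1,1],loss="soft_l1")
print(s.x); print(res(s.x).reshape(-1,2).round(1))
print("tri rim",tri(obs[0][1],obs[2][1]),tri(obs[1][1],obs[3][1]))
print("tri lip",tri(obs[7][1],obs[12][1]),tri(obs[8][1],obs[11][1]))
p=s.x
for nm,P in [("hinge",(65,0,80)),("lip",lidpt(174,0,p[3],0)),("lipshut",lidpt(174,0,0,0))]: print(nm,c2w(p[:3],P))
for nm,uv in [("case",None)]: pass
def plane(uv,z,n="top"):
    m=cm[n]; f,cx,cy=K(m); d=m["R"].T@[(uv[0]-cx)/f,(uv[1]-cy)/f,1]; c=-m["R"].T@m["t"]; return c+d*(z-c[2])/d[2]
for nm,uv,z in [("speaker",(184,162),100),("tape",(204,225),30),("phone",(347,230),9),("purple",(321,165),30),("red",(261,268),30),("green",(297,274),30),("driver",(268,140),32),("sdtip",(364,200),10),("sdtop",(362,133),20)]: print(nm,plane(uv,z).round())
E
python3 fit.py
```

```text
[561.46674619  15.06745935   1.63686848   1.73509013]
[[ 0.5 -0.7]
 [-0.   0.1]
 [-1.4 -0.4]
 [ 0.1 -1.7]
 [ 0.   1.5]
 [ 0.6  0.3]
 [-0.2  0.2]
 [ 0.9 -0.4]
 [-1.2 -0.4]
 [ 0.6 -0.2]
 [ 0.1  0.2]
 [-0.6 -1.2]
 [ 0.5 -0.9]
 [ 1.1 -0.3]
 [ 1.7  1.6]]
tri rim [683.56526053 -40.3170882   73.34684989] [446.42645537 -57.83421287  69.50082788]
tri lip [605.631493   114.42437186 251.08746771] [504.45801004 105.72294875 248.30689076]
hinge [[557.17518051  79.92563127  80.        ]]
lip [[555.29622149 108.32222501 251.65693396]]
lipshut [[568.66337171 -93.69470586  80.        ]]
speaker [645. 246. 100.]
tape [485. 196.  30.]
phone [ 484. -198.    9.]
purple [ 661. -122.   30.]
red [373.  36.  30.]
green [360. -61.  30.]
driver [728.  27.  32.]
sdtip [ 569. -245.   10.]
sdtop [ 759. -238.   20.]
```

```bash
cat > plan.py <<'E'
import sys,json
from h import *
from scipy.spatial.transform import Rotation as Ro, Slerp
P=(561.5,15,1.637)
def tool(delta_deg,yaw=P[2],roll=0): # 90=down, 0=horizontal along case +x
    d=np.radians(delta_deg); ex=np.array([np.cos(yaw),np.sin(yaw),0]); up=np.array([0,0,1.])
    z=ex*np.cos(d)-up*np.sin(d); x=ex*np.sin(d)+up*np.cos(d); return np.c_[x,np.cross(z,x),z]
def case(x,y,z): return c2w(P,[x,y,z])[0]
def plan(tp,tR,n,rd=1,start=None):
    s=env.observe()
    if start is None: p0=s["tool_pos"]; R0=Ro.from_euler("xyz",s["orientation"])
    else: p0,R0=np.array(start[0]),Ro.from_matrix(start[1])
    R1=Ro.from_matrix(tR); rv=(R0.inv()*R1).as_rotvec()
    off=[];dr=[]
    for i in range(n):
        Ri=R0*Ro.from_rotvec(rv*i/n)
        off.append([float(round(v,rd)) for v in Ri.inv().apply((tp-p0)/n)]); dr.append([float(round(v,1)) for v in np.degrees(rv/n)])
    print(json.dumps({"offset":off,"dr":dr}))
def st():
    s=env.observe(); R=Ro.from_euler("xyz",s["orientation"]).as_matrix()
    d=s["tool_pos"]-[P[0],P[1],0]; c,si=np.cos(P[2]),np.sin(P[2])
    print("t %.2f"%s["t"],"tcp",s["tool_pos"].round(1),"case",[round(float(v),1) for v in (c*d[0]+si*d[1],-si*d[0]+c*d[1],d[2])],"q",s["q"].round(3),"F",s["contact_force"].round(1),"w",round(s["gripper_width"],1),"delta",round(float(np.degrees(np.arcsin(-R[2,2]))),1),"tip case x/z", round(float(c*(d[0]+22*R[0,2])+si*(d[1]+22*R[1,2])),1), round(float(d[2]+22*R[2,2]),1))
E
python3 -c "
from plan import *
st(); plan(case(-75,0,380),tool(90),18)"
```

```text
t 0.15 tcp [163.4 602.8 252.7] case [612.9, 358.3, 252.7] q [ 1.287  0.424  1.63  -0.     1.089 -0.019] F [-0.3  0.5 -0.2] w 85.4 delta 89.9 tip case x/z 612.9 230.7
{"offset": [[-31.2, -29.7, -7.0], [-33.2, -27.5, -7.0], [-35.0, -25.1, -7.0], [-36.7, -22.6, -7.0], [-38.1, -20.1, -7.0], [-39.4, -17.4, -7.1], [-40.5, -14.6, -7.1], [-41.4, -11.8, -7.1], [-42.2, -8.9, -7.1], [-42.7, -6.0, -7.1], [-43.0, -3.1, -7.1], [-43.1, -0.1, -7.1], [-43.0, 2.9, -7.1], [-42.7, 5.8, -7.1], [-42.2, 8.8, -7.1], [-41.5, 11.6, -7.1], [-40.6, 14.5, -7.1], [-39.5, 17.2, -7.1]], "dr": [[-0.0, 0.0, 3.9], [-0.0, 0.0, 3.9], [-0.0, 0.0, 3.9], [-0.0, 0.0, 3.9], [-0.0, 0.0, 3.9], [-0.0, 0.0, 3.9], [-0.0, 0.0, 3.9], [-0.0, 0.0, 3.9], [-0.0, 0.0, 3.9], [-0.0, 0.0, 3.9], [-0.0, 0.0, 3.9], [-0.0, 0.0, 3.9], [-0.0, 0.0, 3.9], [-0.0, 0.0, 3.9], [-0.0, 0.0, 3.9], [-0.0, 0.0, 3.9], [-0.0, 0.0, 3.9], [-0.0, 0.0, 3.9]]}
```

Emit:
jog_arm(
  offset=[
    [-31,-30,-15],
    [-33,-27,-15],
    [-35,-25,-15],
    [-37,-23,-15],
    [-38,-20,-15],
    [-39,-17,-15],
    [-40,-15,-15],
    [-41,-12,-10],
    [-42,-9,-10],
    [-43,-6,0],
    [-43,-3,0],
    [-43,0,0],
  ],
  dr=[
    [0,0,4],
    [0,0,4],
    [0,0,4],
    [0,0,4],
    [0,0,4],
    [0,0,4],
    [0,0,4],
    [0,0,4],
    [0,0,4],
    [0,0,4],
    [0,0,4],
    [0,0,4],
  ],
  claw=0,
  squeeze=20,
)

```text
t: 1.65
tool_pos: [428.9, 144.9, 381.0]
orientation: [-3.14, 0.004, 2.017]
contact_force: [-0.0, 0.7, 0.2]
gripper_width: 0.0
```

```bash
python3 -c "
from plan import *
st(); plan(case(-75,0,380),tool(80),8)"
```

```text
t 1.65 tcp [428.9 144.9 381. ] case [138.4, 123.7, 381.0] q [ 0.302  0.021  1.846 -0.004  1.276 -0.143] F [-0.   0.7  0.2] w 0.0 delta 89.8 tip case x/z 138.3 359.0
{"offset": [[-30.5, 4.5, 0.2], [-30.3, 5.9, -0.4], [-29.9, 7.3, -1.0], [-29.5, 8.7, -1.7], [-29.0, 10.1, -2.3], [-28.5, 11.5, -2.9], [-27.8, 12.9, -3.4], [-27.1, 14.2, -4.0]], "dr": [[-0.2, 1.3, 2.7], [-0.2, 1.3, 2.7], [-0.2, 1.3, 2.7], [-0.2, 1.3, 2.7], [-0.2, 1.3, 2.7], [-0.2, 1.3, 2.7], [-0.2, 1.3, 2.7], [-0.2, 1.3, 2.7]]}
```

```bash
python3 -c "
from plan import *
plan(case(-110,0,350),tool(25),12)"
```

```text
{"offset": [[-23.0, 1.9, 2.7], [-23.1, 2.5, 0.5], [-23.0, 3.2, -1.6], [-22.7, 3.9, -3.6], [-22.1, 4.6, -5.7], [-21.3, 5.3, -7.6], [-20.4, 6.1, -9.5], [-19.2, 6.8, -11.2], [-17.9, 7.5, -12.8], [-16.4, 8.3, -14.3], [-14.8, 9.0, -15.6], [-13.0, 9.7, -16.7]], "dr": [[-1.0, 5.4, 1.6], [-1.0, 5.4, 1.6], [-1.0, 5.4, 1.6], [-1.0, 5.4, 1.6], [-1.0, 5.4, 1.6], [-1.0, 5.4, 1.6], [-1.0, 5.4, 1.6], [-1.0, 5.4, 1.6], [-1.0, 5.4, 1.6], [-1.0, 5.4, 1.6], [-1.0, 5.4, 1.6], [-1.0, 5.4, 1.6]]}
```

Emit:
jog_arm(
  offset=[
    [-23,2,3],
    [-23,2.5,0.5],
    [-23,3,-1.5],
    [-23,4,-3.5],
    [-22,4.5,-5.5],
    [-21,5.5,-7.5],
    [-20,6,-9.5],
    [-19,7,-11],
    [-18,7.5,-13],
    [-16.5,8.5,-14.5],
    [-15,9,-15.5],
    [-13,10,-17],
  ],
  dr=[
    [-1,5.5,1.6],
    [-1,5.5,1.6],
    [-1,5.5,1.6],
    [-1,5.5,1.6],
    [-1,5.5,1.6],
    [-1,5.5,1.6],
    [-1,5.5,1.6],
    [-1,5.5,1.6],
    [-1,5.5,1.6],
    [-1,5.5,1.6],
    [-1,5.5,1.6],
    [-1,5.5,1.6],
  ],
)

```text
t: 3.15
tool_pos: [573.0, -104.5, 341.2]
orientation: [-3.116, -1.197, 1.605]
contact_force: [0.6, 0.3, 0.1]
gripper_width: -0.1
```

```bash
python3 -c "
from plan import *
st(); plan(case(-110,0,200),tool(25),5)
cv2.imwrite('pics/scene1.png',env.get_image('scene')[:,:,::-1])"
```

```text
t 3.15 tcp [ 573.  -104.5  341.2] case [-120.0, -3.6, 341.2] q [-0.57   0.619  1.524  0.893  1.839 -0.781] F [0.6 0.3 0.1] w -0.1 delta 21.4 tip case x/z -99.5 333.2
{"offset": [[-25.6, -0.5, 12.2], [-25.4, -0.5, 12.5], [-25.3, -0.6, 12.8], [-25.1, -0.6, 13.1], [-24.9, -0.7, 13.4]], "dr": [[0.0, -0.7, -0.1], [0.0, -0.7, -0.1], [0.0, -0.7, -0.1], [0.0, -0.7, -0.1], [0.0, -0.7, -0.1]]}
```

View pics/scene1.png

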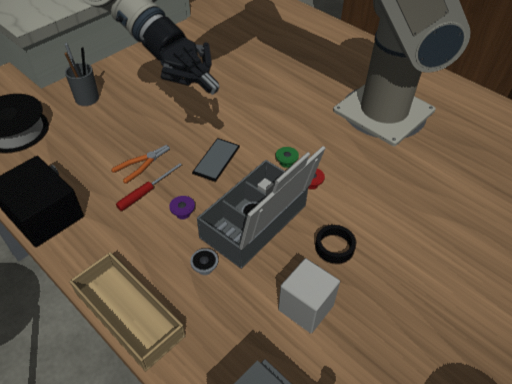

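```bash
python3 -c "
from plan import *
plan(case(-112,0,65),tool(25),7)"
```

```text
{"offset": [[-35.9, -0.1, 15.5], [-35.8, -0.1, 15.8], [-35.6, -0.2, 16.2], [-35.5, -0.3, 16.5], [-35.3, -0.3, 16.8], [-35.1, -0.4, 17.2], [-35.0, -0.5, 17.5]], "dr": [[0.0, -0.6, -0.1], [0.0, -0.6, -0.1], [0.0, -0.6, -0.1], [0.0, -0.6, -0.1], [0.0, -0.6, -0.1], [0.0, -0.6, -0.1], [0.0, -0.6, -0.1]]}
```

Emit:
jog_arm(
  offset=[
    [-36,0,15.5],
    [-36,0,16],
    [-35.5,0,16],
    [-35.5,0,16.5],
    [-35,0,17],
    [-35,0,17],
    [-35,0,17],
  ],
  dr=[
    [0,-0.6,0],
    [0,-0.6,0],
    [0,-0.6,0],
    [0,-0.6,0],
    [0,-0.6,0],
    [0,-0.6,0],
    [0,-0.6,0],
  ],
)

```text
t: 4.08
tool_pos: [570.3, -100.4, 56.2]
orientation: [-3.117, -1.121, 1.601]
contact_force: [0.9, 0.1, -0.7]
gripper_width: 0.1
```

```bash
python3 -c "
from plan import *
st()
for n in ('scene','top','wrist'): cv2.imwrite('pics/%s2.png'%n,env.get_image(n)[:,:,::-1])
a=cv2.imread('pics/scene2.png'); cv2.imwrite('pics/scene2z.png',cv2.resize(a[100:280,120:340],None,fx=3.3,fy=3.3,interpolation=cv2.INTER_CUBIC))"
```

```text
t 4.08 tcp [ 570.3 -100.4   56.2] case [-115.7, -1.2, 56.2] q [-0.558  0.991  1.548  0.827  1.508 -1.077] F [ 0.9  0.1 -0.7] w 0.1 delta 25.8 tip case x/z -95.9 46.6
```

View pics/scene2z.png

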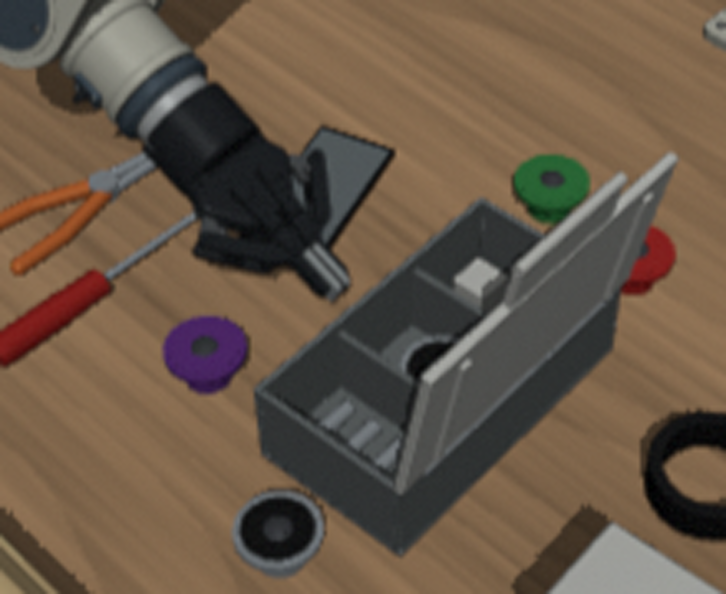

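View pics/top2.png

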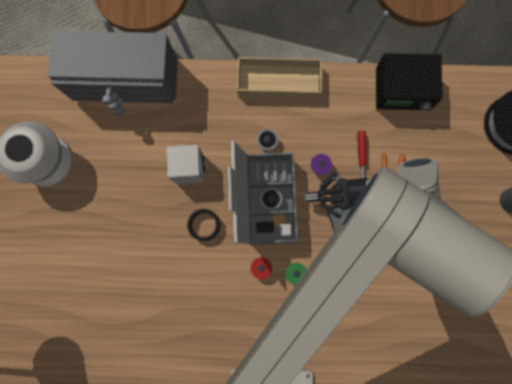

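View pics/wrist2.png

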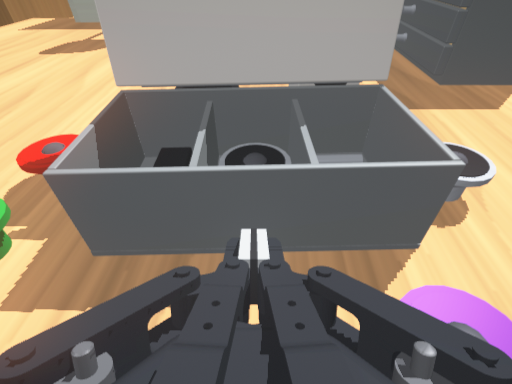

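```bash
python3 -c "
from plan import *
plan(case(-120,0,300),tool(25),6)
plan(case(135,0,330),tool(90),12,start=(case(-120,0,300),tool(25)))"
```

```text
{"offset": [[36.2, -0.6, -18.3], [36.3, -0.5, -18.2], [36.3, -0.4, -18.2], [36.3, -0.3, -18.1], [36.4, -0.2, -18.0], [36.4, -0.1, -18.0]], "dr": [[0.1, 0.1, -0.2], [0.1, 0.1, -0.2], [0.1, 0.1, -0.2], [0.1, 0.1, -0.2], [0.1, 0.1, -0.2], [0.1, 0.1, -0.2]]}
{"offset": [[11.2, 0.0, 18.2], [12.9, 0.0, 17.1], [14.5, 0.0, 15.8], [15.9, 0.0, 14.3], [17.2, 0.0, 12.8], [18.3, 0.0, 11.1], [19.3, 0.0, 9.3], [20.1, 0.0, 7.4], [20.7, 0.0, 5.5], [21.1, 0.0, 3.5], [21.3, 0.0, 1.5], [21.4, 0.0, -0.5]], "dr": [[0.0, -5.4, -0.0], [0.0, -5.4, -0.0], [0.0, -5.4, -0.0], [0.0, -5.4, -0.0], [0.0, -5.4, -0.0], [0.0, -5.4, -0.0], [0.0, -5.4, -0.0], [0.0, -5.4, -0.0], [0.0, -5.4, -0.0], [0.0, -5.4, -0.0], [0.0, -5.4, -0.0], [0.0, -5.4, -0.0]]}
```

Emit:
jog_arm(
  offset=[
    [37,-0.5,-18.5],
    [37,-0.5,-18.5],
    [37,-0.5,-18.5],
    [37,-0.5,-18.5],
    [37,0,-18.5],
    [37,0,-18.5],
  ],
  dr=[
    [0,0,-0.2],
    [0,0,-0.2],
    [0,0,-0.2],
    [0,0,-0.2],
    [0,0,-0.2],
    [0,0,-0.2],
  ],
)

```text
t: 4.97
tool_pos: [568.8, -104.0, 320.9]
orientation: [3.118, -1.123, 1.656]
contact_force: [1.0, 0.3, -0.4]
gripper_width: 0.3
```

Emit:
jog_arm(
  offset=[
    [15,0,18],
    [16,0,17],
    [17,0,16],
    [17,0,14],
    [17,0,13],
    [18,0,11],
    [19.5,0,9],
    [20,0,7],
    [21,0,5],
    [21,0,3],
    [21,0,1],
    [21,0,0],
  ],
  dr=[
    [0,-5.4,0],
    [0,-5.4,0],
    [0,-5.4,0],
    [0,-5.4,0],
    [0,-5.4,0],
    [0,-5.4,0],
    [0,-5.4,0],
    [0,-5.4,0],
    [0,-5.4,0],
    [0,-5.4,0],
    [0,-5.4,0],
    [0,-5.4,0],
  ],
)

```text
t: 6.48
tool_pos: [547.5, 160.5, 388.2]
orientation: [3.089, 0.047, 1.622]
contact_force: [-0.1, -0.0, 0.3]
gripper_width: -0.2
```

```bash
python3 -c "
from plan import *
st(); plan(case(135,0,242),tool(90),5)"
```

```text
t 6.47 tcp [547.5 160.5 388.2] case [146.1, 4.4, 388.2] q [ 0.293  0.197  1.631 -0.061  1.274  0.256] F [-0.1 -0.   0.3] w -0.2 delta 86.0 tip case x/z 145.0 366.3
{"offset": [[-0.8, -0.6, 29.3], [-1.1, -0.3, 29.3], [-1.4, -0.0, 29.3], [-1.7, 0.3, 29.3], [-1.9, 0.6, 29.3]], "dr": [[0.6, 0.5, -0.2], [0.6, 0.5, -0.2], [0.6, 0.5, -0.2], [0.6, 0.5, -0.2], [0.6, 0.5, -0.2]]}
```

Emit:
jog_arm(
  offset=[
    [-1,-0.5,29],
    [-1,0,29],
    [-1.5,0,29],
    [-1.5,0,29],
    [-2,0.5,29],
    [0,0,0],
  ],
  dr=[
    [0.6,0.5,-0.2],
    [0.6,0.5,-0.2],
    [0.6,0.5,-0.2],
    [0.6,0.5,-0.2],
    [0.6,0.5,-0.2],
    [0,0,0],
  ],
)

```text
t: 7.22
tool_pos: [551.5, 153.8, 254.2]
orientation: [3.127, -0.002, 1.642]
contact_force: [-0.4, -0.1, 0.2]
gripper_width: 0.2
```

```bash
python3 -c "
from plan import *
st()
for n in ('scene','top'): cv2.imwrite('pics/%s3.png'%n,env.get_image(n)[:,:,::-1])
a=cv2.imread('pics/scene3.png')[130:270,190:360]; b=cv2.imread('pics/top3.png')[120:260,170:320]
cv2.imwrite('pics/z3.png',np.hstack([cv2.resize(a,None,fx=2.4,fy=2.4),cv2.resize(b,None,fx=2.4,fy=2.4)]))"
```

```text
t 7.22 tcp [551.5 153.8 254.2] case [139.2, 0.8, 254.2] q [ 2.510e-01  3.400e-01  1.756e+00 -1.000e-03  1.031e+00  1.800e-01] F [-0.4 -0.1  0.2] w 0.2 delta 89.2 tip case x/z 139.2 232.2
```

View pics/z3.png

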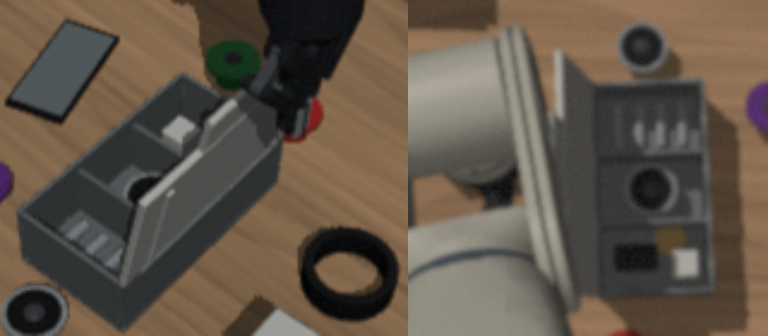

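Emit:
jog_arm(
  offset=[
    [-9,0,4],
    [-9,0,4],
    [-8,0,0],
    [-7,0,0],
    [-7,0,0],
    [-7,0,0],
    [-7,0,0],
  ],
  dr=[
    [0,0,0],
    [0,0,0],
    [0,0,0],
    [0,0,0],
    [0,0,0],
    [0,0,0],
    [0,0,0],
  ],
)

```text
t: 8.2
tool_pos: [559.0, 97.8, 252.4]
orientation: [3.115, -0.004, 1.643]
contact_force: [-0.4, 1.2, 0.1]
gripper_width: 0.0
```

```bash
python3 -c "
from plan import *
st()
cv2.imwrite('pics/scene4.png',env.get_image('scene')[:,:,::-1])
a=cv2.imread('pics/scene4.png')[130:270,190:360]
cv2.imwrite('pics/z4.png',cv2.resize(a,None,fx=4,fy=4))"
```

```text
t 8.20 tcp [559.   97.8 252.4] case [82.8, -3.0, 252.4] q [0.151 0.33  1.776 0.003 1.009 0.078] F [-0.4  1.2  0.1] w 0.0 delta 88.5 tip case x/z 82.9 230.4
```

View pics/z4.png

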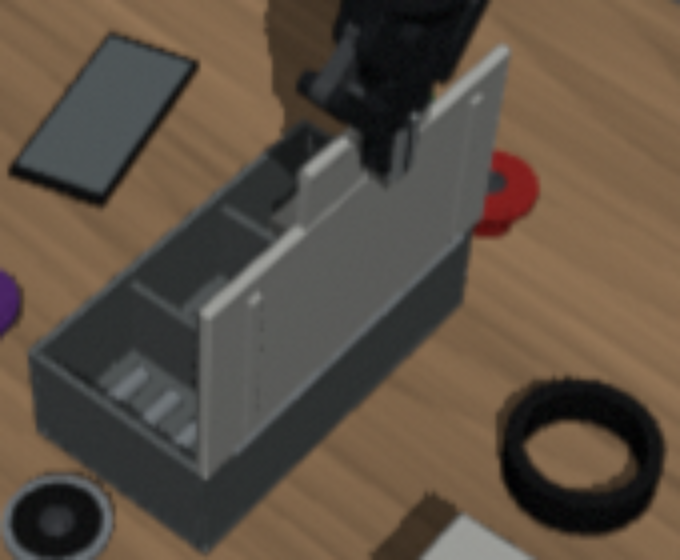

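Emit:
jog_arm(
  offset=[
    [-7,0,0],
    [-7,0,0],
    [-7,0,0],
  ],
  dr=[
    [0,0,0],
    [0,0,0],
    [0,0,0],
  ],
)

```text
t: 8.62
tool_pos: [560.4, 75.1, 251.9]
orientation: [3.116, -0.004, 1.643]
contact_force: [-0.1, 1.5, -1.4]
gripper_width: 0.0
```

```bash
python3 -c "
from plan import *
st()
plan(case(30,0,345),tool(80),4,start=(case(66,0,268),tool(89)))
plan(case(-110,0,330),tool(35),6,start=(case(30,0,345),tool(80)))
"
```

```text
t 8.62 tcp [560.4  75.1 251.9] case [60.0, -2.9, 251.9] q [0.111 0.327 1.781 0.003 1.007 0.037] F [-0.1  1.5 -1.4] w 0.0 delta 88.5 tip case x/z 60.1 229.9
{"offset": [[-8.7, -0.0, -19.4], [-7.9, -0.0, -19.7], [-7.1, -0.0, -20.0], [-6.3, -0.0, -20.3]], "dr": [[0.0, 2.2, -0.0], [0.0, 2.2, -0.0], [0.0, 2.2, -0.0], [0.0, 2.2, -0.0]]}
{"offset": [[-23.4, -0.0, -1.6], [-23.0, -0.0, -4.6], [-22.2, -0.0, -7.6], [-21.0, -0.0, -10.4], [-19.5, -0.0, -13.1], [-17.6, -0.0, -15.5]], "dr": [[0.0, 7.5, 0.0], [0.0, 7.5, 0.0], [0.0, 7.5, 0.0], [0.0, 7.5, 0.0], [0.0, 7.5, 0.0], [0.0, 7.5, 0.0]]}
```

```bash
python3 -c "
from plan import *
plan(case(-135,0,310),tool(35),6,start=(case(42,0,335),tool(85)))
"
```

```text
{"offset": [[-29.8, -0.0, 1.6], [-29.7, -0.0, -2.7], [-29.0, -0.0, -7.0], [-27.6, -0.0, -11.1], [-25.7, -0.0, -15.0], [-23.3, -0.0, -18.6]], "dr": [[0.0, 8.3, 0.0], [0.0, 8.3, 0.0], [0.0, 8.3, 0.0], [0.0, 8.3, 0.0], [0.0, 8.3, 0.0], [0.0, 8.3, 0.0]]}
```

Emit:
jog_arm(
  offset=[
    [8,0,-10],
    [0,0,-45],
    [-25,0,-35],
    [-30,0,1.5],
    [-30,0,-3],
    [-30,0,-7],
    [-29,0,-11],
    [-27,0,-15],
  ],
  dr=[
    [0,0,0],
    [0,0,0],
    [0,4,0],
    [0,8.5,0],
    [0,8.5,0],
    [0,8.5,0],
    [0,8.5,0],
    [0,8.5,0],
  ],
)

```text
t: 9.62
tool_pos: [574.8, -91.9, 331.6]
orientation: [3.077, -0.834, 1.701]
contact_force: [0.4, 1.3, 0.3]
gripper_width: -0.2
```

```bash
cat > lid.py <<'E'
from plan import *
import sys
k=sys.argv[1]
st()
img=env.get_image('scene')[:,:,::-1].copy(); cv2.imwrite('pics/s%s.png'%k,img)
Z=4; x0,y0=170,130
z=cv2.resize(img[y0:y0+150,x0:x0+190],None,fx=Z,fy=Z,interpolation=cv2.INTER_CUBIC)
for a in [float(v) for v in sys.argv[2:]]:
    for y in (122,-122):
        pts=proj("scene",c2w(P,[lidpt(0,y,a,4),lidpt(134,y,a,4)]))
        q=[tuple(int(v) for v in ((p-[x0,y0]+.5)*Z)) for p in pts]
        cv2.line(z,q[0],q[1],(0,0,255),1); cv2.putText(z,"%.2f"%a,q[1],0,.4,(0,255,255),1)
cv2.imwrite('pics/z%s.png'%k,z)
E
python3 lid.py 5 1.4 1.2 1.0 0.8
```

```text
t 9.62 tcp [574.8 -91.9 331.6] case [-107.6, -6.2, 331.6] q [-0.491  0.483  1.568  0.693  1.597 -0.76 ] F [0.4 1.3 0.3] w -0.2 delta 42.1 tip case x/z -91.3 316.9
```

View pics/z5.png

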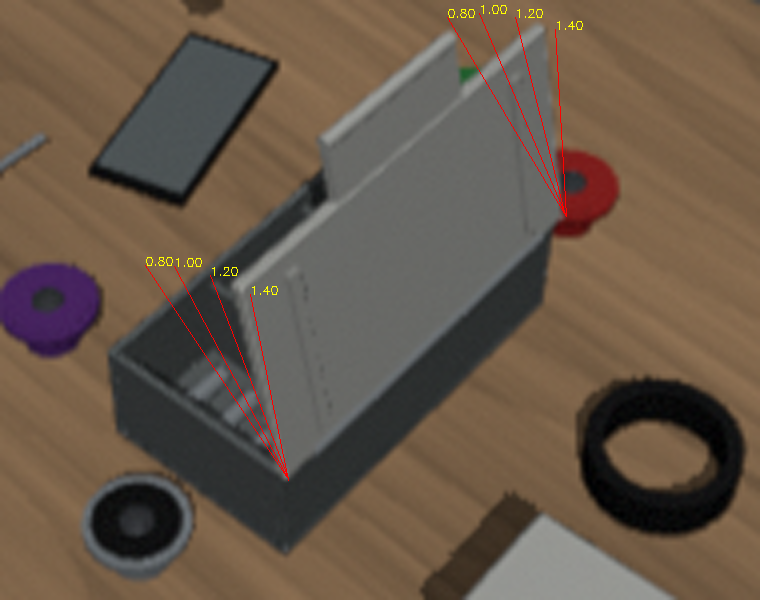

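```bash
python3 -c "
from plan import *
plan(case(-105,0,207),tool(25),4)
plan(case(-58,0,205),tool(25),2,start=(case(-105,0,207),tool(25)))
"
```

```text
{"offset": [[-21.3, -2.6, 21.4], [-22.8, -2.3, 19.8], [-24.2, -2.0, 18.0], [-25.5, -1.7, 16.2]], "dr": [[0.2, 4.2, 0.6], [0.2, 4.2, 0.6], [0.2, 4.2, 0.6], [0.2, 4.2, 0.6]]}
{"offset": [[9.0, 0.0, 21.7], [9.0, 0.0, 21.7]], "dr": [[0.0, 0.0, 0.0], [0.0, 0.0, 0.0]]}
```

Emit:
jog_arm(
  offset=[
    [-22,-2.5,21],
    [-24,-2.5,20],
    [-25,-2,18],
    [-26,-1.5,16],
  ],
  dr=[
    [0.2,4.2,0.6],
    [0.2,4.2,0.6],
    [0.2,4.2,0.6],
    [0.2,4.2,0.6],
  ],
)

```text
t: 10.18
tool_pos: [571.7, -93.7, 205.7]
orientation: [3.136, -1.137, 1.642]
contact_force: [0.4, -0.1, 0.7]
gripper_width: 0.3
```

```bash
python3 lid.py 6 1.3 1.2 1.1 1.0 0.9; python3 -c "
from plan import *
plan(case(-58,0,205),tool(25),3)"
```

```text
t 10.18 tcp [571.7 -93.7 205.7] case [-109.1, -3.0, 205.7] q [-0.549  0.767  1.58   0.838  1.65  -0.949] F [ 0.4 -0.1  0.7] w 0.3 delta 24.9 tip case x/z -89.2 196.4
{"offset": [[8.4, -0.4, 14.6], [8.4, -0.4, 14.6], [8.4, -0.3, 14.6]], "dr": [[-0.0, -0.1, -0.1], [-0.0, -0.1, -0.1], [-0.0, -0.1, -0.1]]}
```

View pics/z6.png

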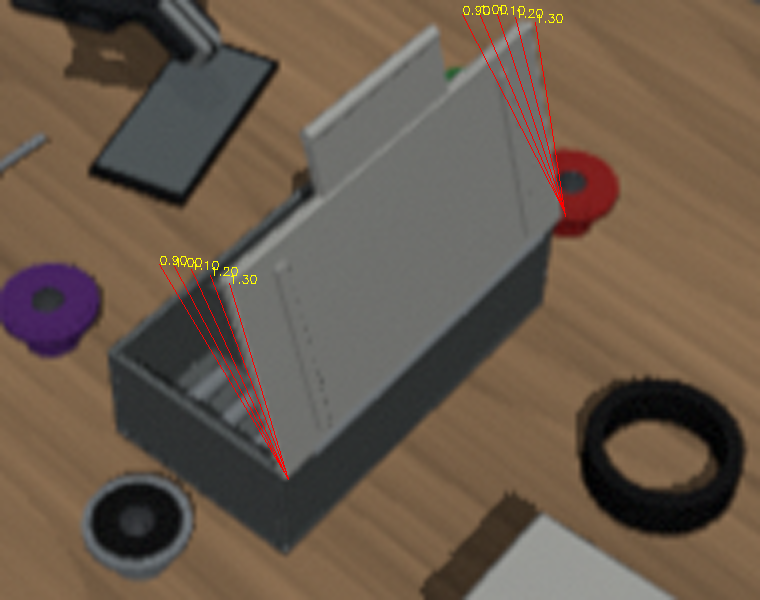

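Emit:
jog_arm(
  offset=[
    [8.5,0,15],
    [8.5,0,15],
    [8.5,0,15],
    [0,0,0],
  ],
  dr=[
    [0,0,0],
    [0,0,0],
    [0,0,0],
    [0,0,0],
  ],
)

```text
t: 10.72
tool_pos: [567.3, -36.4, 209.3]
orientation: [-3.14, -1.137, 1.638]
contact_force: [0.5, -0.1, 0.3]
gripper_width: 0.3
```

```bash
python3 lid.py 7 1.3 1.2 1.1 1.0 0.9
```

```text
t 10.72 tcp [567.3 -36.4 209.3] case [-51.7, -2.4, 209.3] q [-0.477  0.73   1.654  0.887  1.59  -0.942] F [ 0.5 -0.1  0.3] w 0.3 delta 24.9 tip case x/z -31.7 200.1
```

View pics/z7.png

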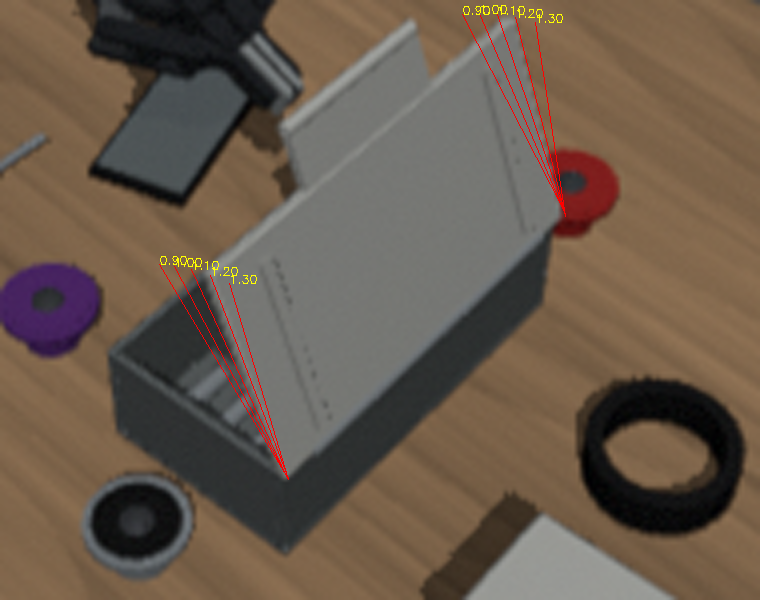

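Emit:
jog_arm(
  offset=[
    [0,0,0],
    [0,0,0],
    [0,0,0],
    [0,0,0],
    [0,0,0],
  ],
  dr=[
    [0,0,0],
    [0,0,0],
    [0,0,0],
    [0,0,0],
    [0,0,0],
  ],
)

```text
t: 11.4
tool_pos: [568.2, -38.6, 209.9]
orientation: [3.139, -1.135, 1.641]
contact_force: [-1.0, -0.4, 0.5]
gripper_width: -0.2
```

```bash
python3 lid.py 8 1.1 1.0 0.9
```

```text
t 11.40 tcp [568.2 -38.6 209.9] case [-53.9, -3.1, 209.9] q [-0.48   0.729  1.652  0.886  1.59  -0.942] F [-1.  -0.4  0.5] w -0.2 delta 25.0 tip case x/z -33.9 200.6
```

View pics/z8.png

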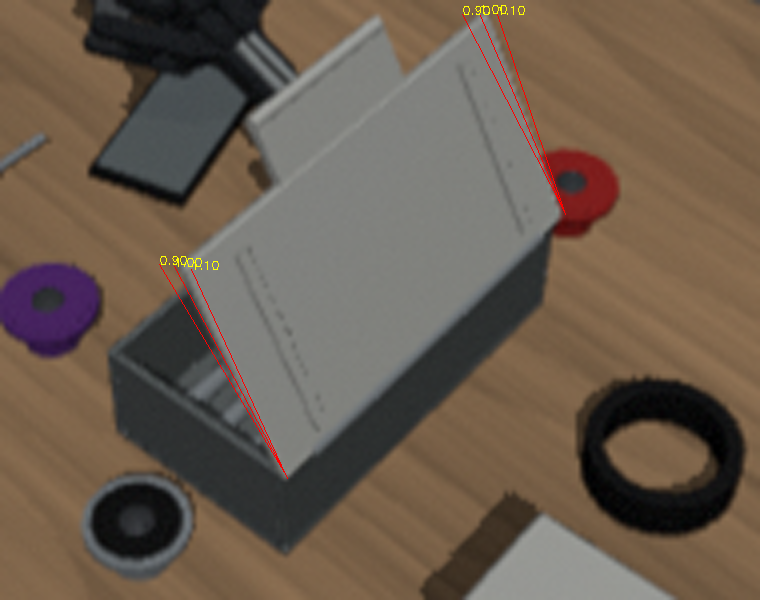

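Emit:
jog_arm(
  offset=[
    [0,0,0],
    [0,0,0],
    [0,0,0],
  ],
  dr=[
    [0,0,0],
    [0,0,0],
    [0,0,0],
  ],
)

```text
t: 11.82
tool_pos: [568.1, -38.6, 209.7]
orientation: [3.139, -1.135, 1.64]
contact_force: [-0.3, -0.3, -0.4]
gripper_width: 0.2
```

```bash
python3 lid.py 9 1.0 0.9 0.8
```

```text
t 11.82 tcp [568.1 -38.6 209.7] case [-53.9, -3.1, 209.7] q [-0.48   0.729  1.652  0.886  1.59  -0.942] F [-0.3 -0.3 -0.4] w 0.2 delta 24.9 tip case x/z -34.0 200.4
```

View pics/z9.png

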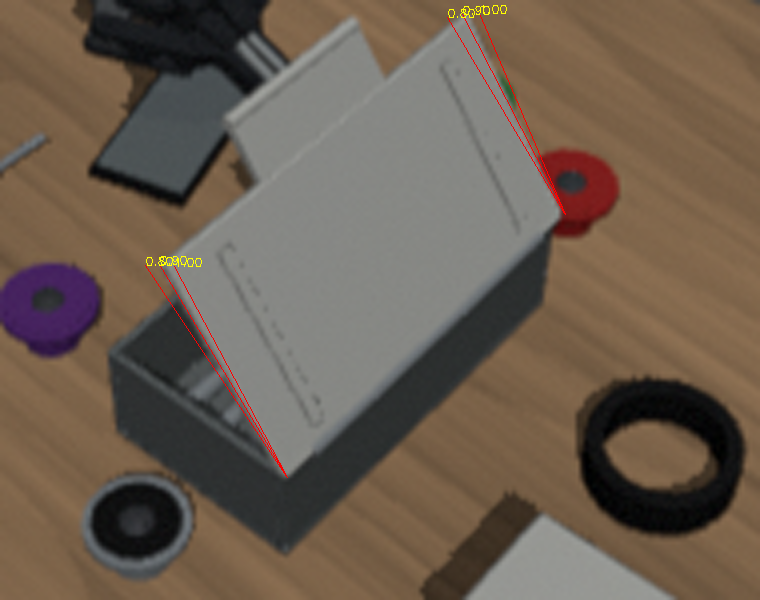

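Emit:
jog_arm(
  offset=[
    [0,0,0],
    [0,0,0],
  ],
  dr=[
    [0,0,0],
    [0,0,0],
  ],
)

```text
t: 12.12
tool_pos: [568.2, -38.7, 209.6]
orientation: [3.139, -1.135, 1.64]
contact_force: [0.3, -0.2, 0.6]
gripper_width: -0.1
```

```bash
python3 lid.py 10 1.0 0.9 0.8
```

```text
t 12.12 tcp [568.2 -38.7 209.6] case [-54.0, -3.1, 209.6] q [-0.48   0.729  1.652  0.886  1.589 -0.942] F [ 0.3 -0.2  0.6] w -0.1 delta 25.0 tip case x/z -34.1 200.3
```

View pics/z10.png

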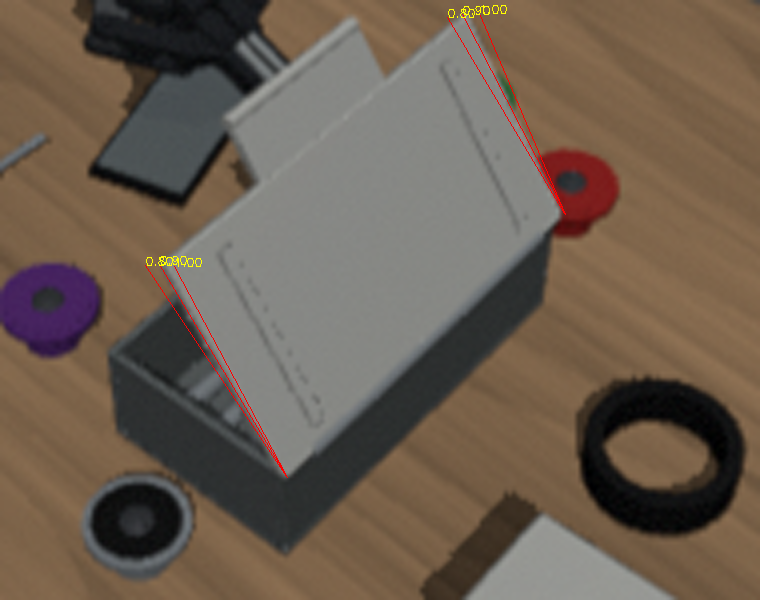

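```bash
cat > low.py <<'E'
from plan import *
a0,a1,n,r=[float(v) for v in sys.argv[1:5]]; n=int(n)
d=np.radians(25); T=lambda a:np.array([65-r*np.cos(a)-4*np.sin(a),80+r*np.sin(a)-4*np.cos(a)])
A=np.linspace(a0,a1,n+1)
for i in range(n):
    dx,dz=T(A[i+1])-T(A[i]); print([round(dx*np.sin(d)+dz*np.cos(d),1),0,round(dx*np.cos(d)-dz*np.sin(d),1)],end=", ")
print("final tip",T(a1))
E
python3 low.py .91 .46 12 156
```

```text
[np.float64(-5.3), 0, np.float64(-2.4)], [np.float64(-5.4), 0, np.float64(-2.2)], [np.float64(-5.5), 0, np.float64(-2.0)], [np.float64(-5.6), 0, np.float64(-1.8)], [np.float64(-5.6), 0, np.float64(-1.6)], [np.float64(-5.7), 0, np.float64(-1.4)], [np.float64(-5.7), 0, np.float64(-1.2)], [np.float64(-5.8), 0, np.float64(-1.0)], [np.float64(-5.8), 0, np.float64(-0.8)], [np.float64(-5.8), 0, np.float64(-0.5)], [np.float64(-5.8), 0, np.float64(-0.3)], [np.float64(-5.9), 0, np.float64(-0.1)], final tip [-76.55998204 145.6716947 ]
```

Stationary between the two frames, so the lid is caught at about 0.91 rad. I'll lower it slowly.

Emit:
jog_arm(
  offset=[
    [-4,0,-2],
    [-5,0,-2],
    [-5.5,0,-2],
    [-5.5,0,-2],
    [-5.5,0,-1.5],
    [-5.5,0,-1.5],
  ],
  dr=[
    [0,0,0],
    [0,0,0],
    [0,0,0],
    [0,0,0],
    [0,0,0],
    [0,0,0],
  ],
)

```text
t: 12.92
tool_pos: [569.8, -63.3, 184.5]
orientation: [3.139, -1.135, 1.64]
contact_force: [0.1, -0.1, -0.4]
gripper_width: 0.0
```

```bash
python3 lid.py 11 0.8 0.7 0.6
```

```text
t 12.93 tcp [569.8 -63.3 184.5] case [-78.7, -3.1, 184.5] q [-0.512  0.78   1.621  0.863  1.593 -0.971] F [ 0.1 -0.1 -0.4] w 0.0 delta 25.0 tip case x/z -58.7 175.3
```

View pics/z11.png

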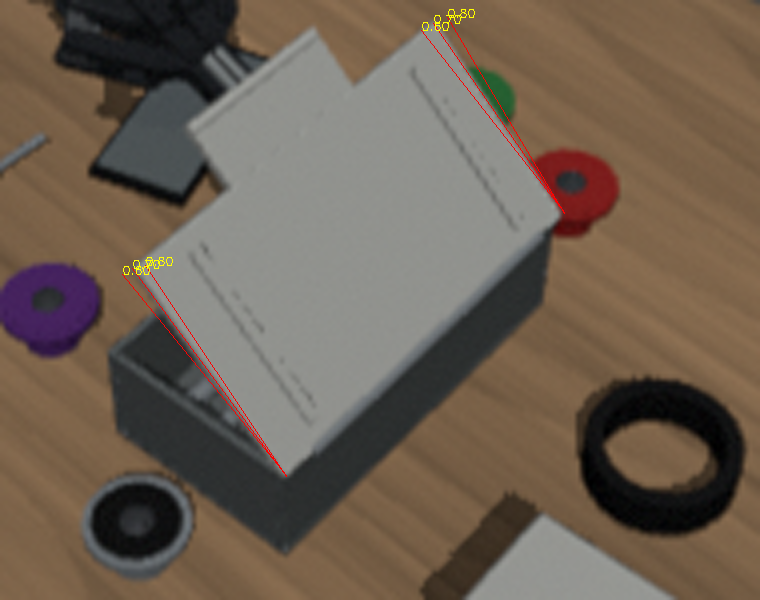

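Emit:
jog_arm(
  offset=[
    [-4,0,-1],
    [-5,0,-1],
    [-5,0,-0.5],
    [-5,0,-0.5],
    [-5,0,-0.5],
    [-5,0,0],
    [-5,0,0],
    [-5,0,0],
  ],
  dr=[
    [0,0,0],
    [0,0,0],
    [0,0,0],
    [0,0,0],
    [0,0,0],
    [0,0,0],
    [0,0,0],
    [0,0,0],
  ],
)

```text
t: 13.98
tool_pos: [571.3, -84.6, 147.8]
orientation: [3.14, -1.135, 1.639]
contact_force: [1.3, -0.7, -1.0]
gripper_width: -0.0
```

```bash
python3 lid.py 12 0.5 0.4 0.3
```

```text
t 13.97 tcp [571.3 -84.6 147.8] case [-100.1, -3.2, 147.8] q [-0.538  0.848  1.588  0.842  1.583 -1.009] F [ 1.3 -0.7 -1. ] w -0.0 delta 25.0 tip case x/z -80.1 138.5
```

View pics/z12.png

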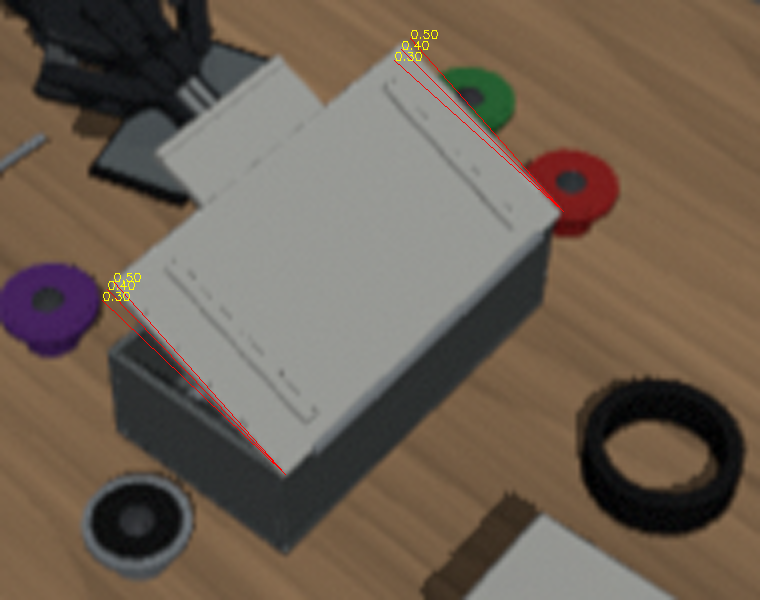

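Emit:
jog_arm(
  offset=[
    [-3.5,0,1],
    [-4,0,1],
    [-4,0,1],
    [-4,0,1],
    [-4,0,1],
    [-4,0,1],
    [-4,0,1],
    [-4,0,1],
    [-4,0,1.5],
    [-4,0,1.5],
  ],
  dr=[
    [0,0,0],
    [0,0,0],
    [0,0,0],
    [0,0,0],
    [0,0,0],
    [0,0,0],
    [0,0,0],
    [0,0,0],
    [0,0,0],
    [0,0,0],
  ],
)

```text
t: 15.28
tool_pos: [571.8, -92.1, 104.0]
orientation: [3.14, -1.134, 1.639]
contact_force: [0.2, -0.6, -0.3]
gripper_width: 0.1
```

```bash
python3 lid.py 13 0.3 0.2 0.1 0
```

```text
t 15.28 tcp [571.8 -92.1 104. ] case [-107.5, -3.2, 104.0] q [-0.547  0.919  1.567  0.835  1.553 -1.05 ] F [ 0.2 -0.6 -0.3] w 0.1 delta 25.0 tip case x/z -87.6 94.7
```

View pics/z13.png

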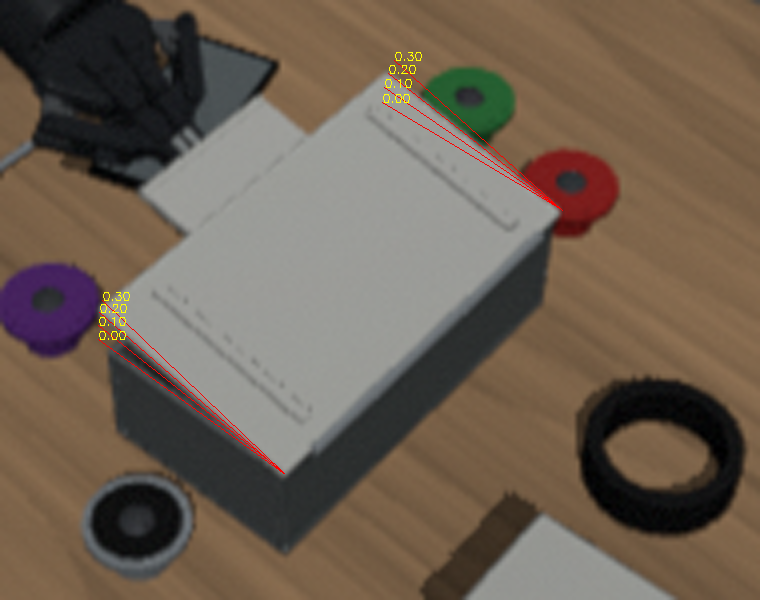

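Emit:
jog_arm(
  offset=[
    [-2.7,0,1.2],
    [-2.7,0,1.2],
    [-2.7,0,1.2],
    [-2.7,0,1.2],
    [-2.7,0,1.2],
    [-2.4,0,1.1],
    [-2.4,0,1.1],
    [-2.2,0,1],
  ],
  dr=[
    [0,0,0],
    [0,0,0],
    [0,0,0],
    [0,0,0],
    [0,0,0],
    [0,0,0],
    [0,0,0],
    [0,0,0],
  ],
)

```text
t: 16.32
tool_pos: [571.8, -92.6, 79.4]
orientation: [3.14, -1.133, 1.638]
contact_force: [-0.8, -1.2, -0.5]
gripper_width: 0.0
```

```bash
python3 lid.py 14 0.1 0.05 0
```

```text
t 16.32 tcp [571.8 -92.6  79.4] case [-108.1, -3.2, 79.4] q [-0.548  0.959  1.557  0.835  1.533 -1.072] F [-0.8 -1.2 -0.5] w 0.0 delta 25.1 tip case x/z -88.2 70.1
```

View pics/z14.png

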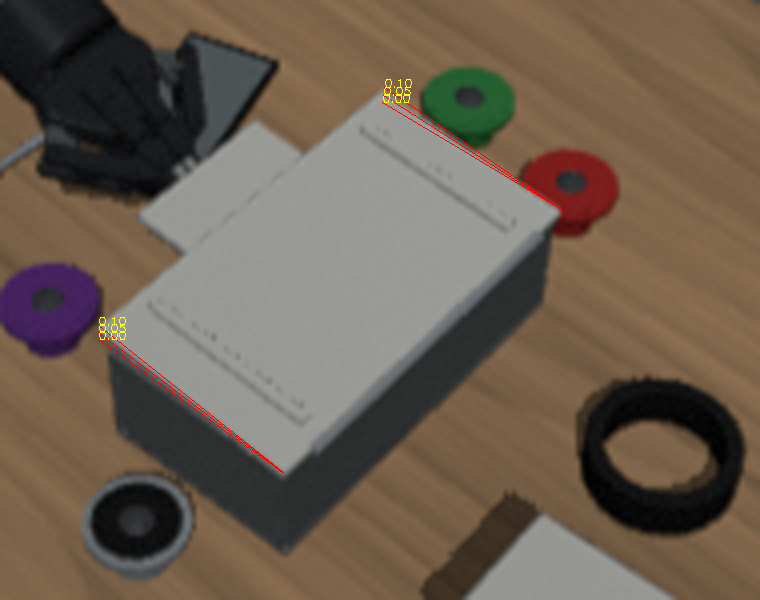

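Emit:
jog_arm(
  offset=[
    [-1.6,0,0.7],
    [-1.6,0,0.7],
    [-1.6,0,0.7],
    [-1.6,0,0.7],
    [-1.6,0,0.7],
    [-1.4,0,0.6],
    [-1.4,0,0.6],
    [-1.4,0,0.6],
    [-1.4,0,0.6],
    [-1.4,0,0.6],
    [-1.4,0,0.6],
    [-1.4,0,0.6],
  ],
  dr=[
    [0,0,0],
    [0,0,0],
    [0,0,0],
    [0,0,0],
    [0,0,0],
    [0,0,0],
    [0,0,0],
    [0,0,0],
    [0,0,0],
    [0,0,0],
    [0,0,0],
    [0,0,0],
  ],
)

```text
t: 17.88
tool_pos: [571.7, -92.6, 58.9]
orientation: [3.141, -1.135, 1.638]
contact_force: [0.2, 0.0, -0.0]
gripper_width: 0.0
```

```bash
python3 lid.py 15 0
```

```text
t 17.88 tcp [571.7 -92.6  58.9] case [-108.1, -3.1, 58.9] q [-0.548  0.992  1.548  0.836  1.518 -1.089] F [ 0.2  0.  -0. ] w 0.0 delta 25.0 tip case x/z -88.1 49.6
```

View pics/z15.png

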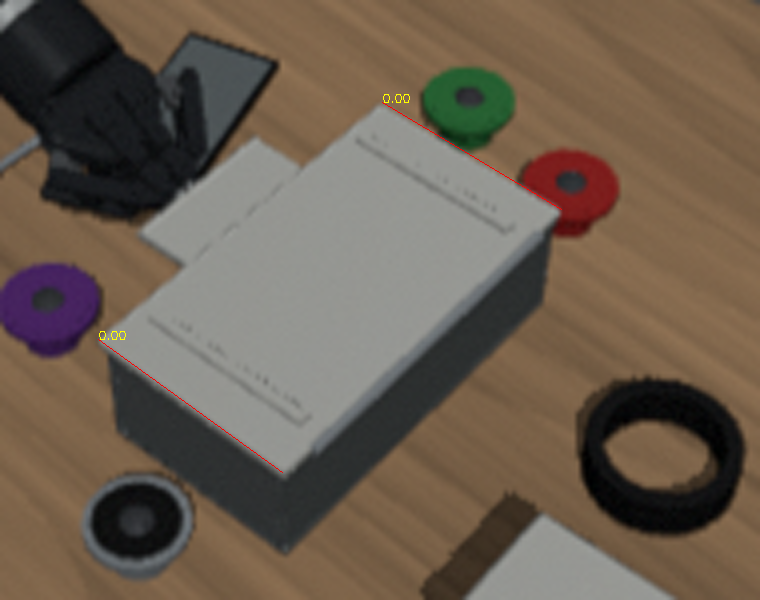

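Emit:
jog_arm(
  offset=[
    [-1.5,0,0.6],
    [-1.5,0,0.6],
    [-1.5,0,0.6],
    [0,0,0],
    [-4,0,-8.5],
    [-6,0,-13],
    [-6,0,-13],
    [-6,0,-14],
    [-4,0,-18],
    [0,0,-25],
    [0,0,-25],
    [0,0,-25],
  ],
  dr=[
    [0,0,0],
    [0,0,0],
    [0,0,0],
    [0,0,0],
    [0,0,0],
    [0,0,0],
    [0,0,0],
    [0,0,0],
    [0,0,0],
    [0,0,0],
    [0,0,0],
    [0,0,0],
  ],
)

```text
t: 19.42
tool_pos: [580.8, -241.4, 90.8]
orientation: [-3.139, -1.135, 1.634]
contact_force: [0.5, -0.0, -0.4]
gripper_width: 0.2
```

Emit:
jog_arm(
  offset=[
    [15,0,-25],
    [20,0,-25],
    [20,0,-25],
    [20,0,-25],
    [0,0,0],
  ],
  dr=[
    [0,0,0],
    [0,0,0],
    [0,0,0],
    [0,0,0],
    [0,0,0],
  ],
)

```text
t: 20.05
tool_pos: [583.8, -309.5, 206.3]
orientation: [-3.141, -1.131, 1.632]
contact_force: [0.1, -0.2, -0.5]
gripper_width: 0.3
```

```bash
python3 lid.py 16 0; python3 -c "
from h import *
cv2.imwrite('pics/top16.png',env.get_image('top')[:,:,::-1])"
```

```text
t 20.05 tcp [ 583.8 -309.5  206.3] case [-325.3, -0.8, 206.3] q [-0.767  0.931  1.2    0.708  1.916 -0.917] F [ 0.1 -0.2 -0.5] w 0.3 delta 25.2 tip case x/z -305.4 197.0
```

View pics/s16.png

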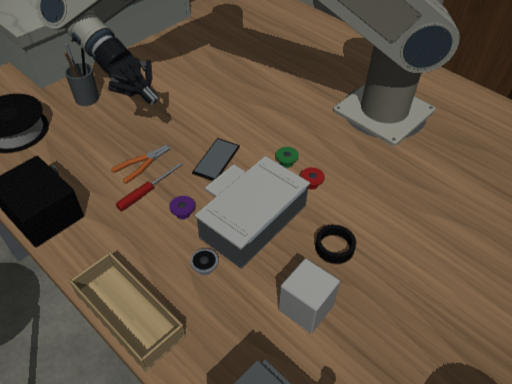

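View pics/z16.png

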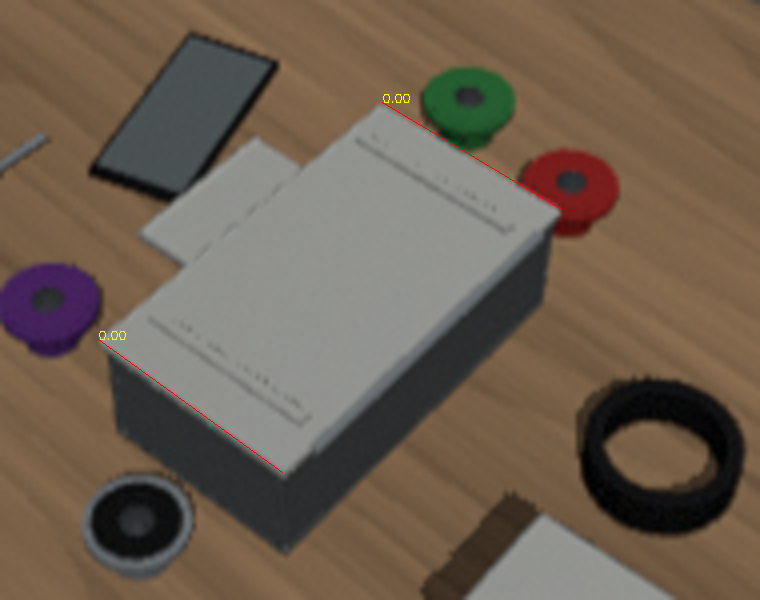

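View pics/top16.png

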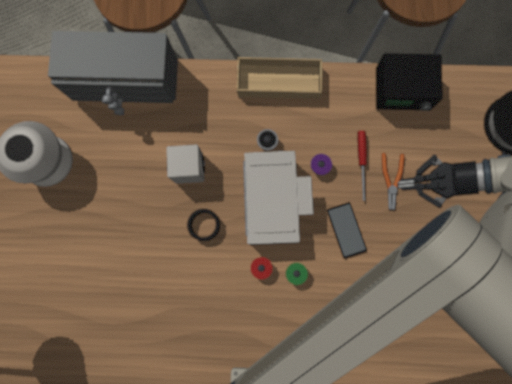

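The lid is shut, lying on the 0.00 overlay line. The hand is clear of the case, and every other object sits at the same pixels as at the start.

```bash
python3 -c "
from rig import env
print(env.job_done())"
```

```text
the job is handed in; nothing more can be done
None
```

The lid is fully shut and the job was handed in at about 20 s of the 51 s allowed.

- **Tip:** I pushed the lid from behind with the closed fingertips, using about 1.5 N, until it stood at about 1.45 rad. I then let go and it fell on its own.
- **Catch:** The fingers went over the top to the front and waited under the lip. The lid came to rest on them at about 0.91 rad.
- **Lowering:** I lowered it in small steps, at about 0.25 rad/s at first and under 0.1 rad/s at the end. Then I drew the fingers back level from under the lip and moved the hand away.

**Last checks:** the lid matched the drawn outline of a shut lid before and after I withdrew. The force was near zero. The hand is about 200 mm from the case, and the other objects look unmoved in both camera views.

**Disagreements:**
- **Catch angle:** The lid settled about 0.07 rad lower than my finger geometry predicted, probably from the fingertip shape or the 2 mm calibration.
- **Catch force:** The load at the catch was too small to show above the force sensor's noise. I confirmed the catch from two pictures showing the lid standing still.

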